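Put the weekly pill box away under the shelf

ROBOT

A 6-joint arm with a two-finger parallel gripper is mounted at the origin on the work surface. World frame = base frame: x ahead of the robot, y to its left, z up, the work surface at z = 0. Lengths are in m, angles in degrees, forces in N, time in s.
With the tool pointing down it reaches from about 0.35 to 0.775 m from the base axis. Payload 7.3 kg.
Tool frame: the origin (TCP) lies at the very end of the fingers, on their centre line; the grasp point (between the pads) lies 19 mm behind it (env.hold_point_z is the distance from the TCP to the grasp point, in m); z points along the fingers, y is the line along which they close (so a half turn about z gives the same grasp; the last joint's range is limited). The gripper opens to 92 mm and grips with 3 to 60 N. Pads are 19 mm wide; open, the fingers measure 130 mm over their backs; the gripper's body (75 mm by 190 mm) begins 47 mm behind the grasp point.
Start: joints at [-72.193, 19.595, 87.324, -0, 73.075, -8.365], TCP at [0.232, -0.471, 0.227] pointing down, gripper open.
Joint ranges: [-145.02, 145.02], [-44.19, 115.74], [2.07, 154.8], [-57.11, 237.11], [16.16, 152.29], [-177.93, 177.93]. Speed limits (degrees/s): [147.25, 147.25, 180, 180, 180, 180].

INTERFACE

Orientations are given as a 3x3 rotation matrix whose columns are the frame's x, y, z axes.
In Python, from station import sensors, eyes, finish_job, env gives the robot as it stands. The module is installed in compiled form; this text tells all that it offers.
- The arm moves only by the tool play_rows, never from a script. Its argument "deltas" is a list of rows, each an object with "hand": the closure in counts, from 0 (fully open) to 255 (shut); "dp": the shift along the tool's x, y, z in mm, a list of three; "dr": the turn, a rotation vector about the tool's x, y, z in degrees, a list of three. In form: [{"hand": hand, "dp": [x, y, z], "dr": [wx, wy, wz]}, ...]. A call has 1 to 12 rows; each row is the pose to reach, as a shift and turn from the pose commanded when the call began, along the tool's axes at that moment; what a row does not reach only later rows make up. A row lasts 1/12 s, in which the tool goes at most 41.7 mm and 7.16 degrees, less where a joint would pass 70% of its speed; a pose out of reach is approached as far as the arm can. A call with a gripper value outside its range is refused whole. The fingers move at their own pace and stop on an object; the grip force is fixed at half the most. Time passes only in rows, so rows that repeat a pose let the fingers close. It gives the time, the measured TCP pose, the force, the opening and the grip force at its end, in the units of the state.
- sensors.read_state(): the state, without advancing time (a new reading comes with each control period).
- eyes.get_image(name): name is "scene" or "top" or "wrist"; returns the picture (384x512x3 uint8, red, green, blue); there is no depth.
- eyes.camera_info(name): a dict with "camera_matrix" (3x3 intrinsics, pixels), "R" (3x3) and "t" (3): a world point X has camera coordinates R X + t. Camera axes: x right, y down, z forward; pixel columns grow to the right and rows downward; lengths in m; the calibration is good to about 2 mm. The wrist camera is an equidistant fisheye: a pixel r from the principal point sees the ray r / f radians off the axis. A picture is of the moment at which its call begins: read the wrist's pose just before it. camera_info takes no time and is no camera call; for the wrist camera it gives the pose at the moment of the call.
- finish_job(): hands the job in; it is judged then, once.
Trained networks look in the newest picture that a camera, given by its name, has taken for a name from the list of things; names that differ only in an ending like _2 or _b are one class to them, and where a whole thing is asked for, a point or a joint stands for the part that bears it (a point fixed in the world has none). Each returns a list of dicts, best first, with "score" (0 to 1); they miss things now and then, are a little off and sometimes report something else, mostly with a low value. They report only what shows in the picture. A call takes as long as a camera call. They do not tell look-alikes from the thing itself.
- eyes.search_frame(thing, camera): "extent" ([left, top, width, height] in pixels, round what is visible of it).
- eyes.regions_of(thing, camera): "pixels" (384x512 bool, what is visible of it) and "extent" ([left, top, width, height] in pixels, round what is visible of it).
The state is a dict: "time_s": time; "joint_pos": joint angles; "joint_velocities": joint speeds; "joint_efforts": joint torques, N m; "tcp_pos": TCP position; "tcp_rot": TCP orientation; "force": force on the tool from outside, world axes, zero at the start; "ft_torque": the same for the moment, N m; "finger_gap": finger opening in m; "finger_force": force on a finger pad.
Only numpy, scipy, OpenCV 4.12 (cv2) and the standard library are available. Lean on these libraries where they do the work, as an engineer would, in place of code of your own. Each camera call takes 0.05 s, during which the arm holds its last target. There are 200 camera calls.

TASK

Put the blue weekly pill box away: slide it lengthwise, lids up, under the clear desk shelf into the one empty bay, the one with the blue floor liner, until it is fully home against the white strip at the back. Leave the other pill boxes, the jar on the shelf and everything else on the desk where they are.

Things in the scene. Friction and masses are not known exactly. Their poses are not given: they have to be found in the camera images.
- blue_box: Weekly pill box to put away: blue tray, seven light blue lids in a row; closed rigid block 150 long (x) x 56 wide (y) x 34 mm high, about 0.2 kg. Starts flat, lids up, on the desk left or right in front of the shelf. Origin: centre of its underside; z up. Both ends are alike: either may go in first. Can be gripped across its width.
- liner: Blue liner (no thickness to feel) on the floor of the empty one of the three bays. Origin: on the desk, where the middle of the blue box's underside is when fully home; x points into the bay, z up. Bay 70 mm wide; its rails run from x = -69 to 75 mm; the board's front edge is at x = -89, the stop at x = 75 mm. A box fully home has its near end 14 mm in behind the board's front edge.
- shelf: Fixed clear shelf, 242 mm wide, over 3 bays (middles at y = -78, 0, 78 mm). Origin: on the desk below the middle of the board's front edge; x points into the bays. Board: x = 0 to 130, underside 105, top 117 mm up. White rails beside the bays 40 high, 8 thick, x = 20 to 164; thin posts on the outer rails; stop strip 30 high, face at x = 164 mm.
- orange_box: Orange pill box of the same size, already home in one bay; leave it. Origin: centre of underside.
- green_box: Green pill box of the same size, already home in one bay; leave it. Origin: centre of underside.
- phone: Black cordless phone lying flat, 155 x 48 x 24 mm, on the other side from the blue box; leave it. Origin: centre of underside, x along its length.
- amber: Amber glass jar, 44 mm across, 75 mm tall, standing on top of the shelf board; leave it. Origin: centre of its foot.
- mug: Blue mug, 82 mm across, 92 mm tall, on the left; leave it. Origin: centre of its foot.
- pliers: Red-handled pliers, about 145 x 50 x 12 mm, lying on the right; leave them. Origin: on the desk, at the middle.
- tablets: White tablet jar with a blue cap, 56 mm across, 95 mm tall, on the left; leave it. Origin: centre of its foot.
- driver: Screwdriver lying on the right; leave it. Origin: on the desk under its middle.
Mind the look-alikes: they are no part of the job. Several things have the shape of the blue_box; the one meant has the colours described above.

How it is judged (in metres and radians):
At the end, for the whole second after the job is handed in: The blue box rests flat, lids up, in the blue-lined bay: within 8 mm of fully home, 10 mm of the bay's middle line and 7 degrees of its direction (either end first), at rest. The other two boxes are within 15 mm, all other loose things within 30 mm, of where they began (x of blue_box in the frame of liner between -0.008 and 0.008 m and y of blue_box in the frame of liner between -0.01 and 0.01 m and z of blue_box in the frame of liner between -0.005 and 0.005 m and angle between the x axis of blue_box and the x axis of liner, either way round below 0.12 rad and angle between blue_box's own z axis and vertical below 0.08 rad and linear speed of blue_box below 0.01 m/s and distance of each of orange_box, green_box from where it was at the start of the episode below 0.015 m and distance of each of phone, amber, mug, pliers, tablets, driver from where it was at the start of the episode below 0.03 m); the robot touches nothing.
It fails at once if the orange or green pill box is shifted by more than 20 mm (distance of any of orange_box, green_box from where it was at the start of the episode above 0.02 m).
It fails at once if another loose thing on the desk or shelf is shifted by more than 40 mm (distance of any of phone, amber, mug, pliers, tablets, driver from where it was at the start of the episode above 0.04 m).
It also fails if it takes over 67 s, if anything falls off the work surface, if the arm or the gripper's body presses on something with over 40 N, if the wrist force passes 120 N, or if a joint passes its speed limit or range.

## Working session

There is one attempt and no reset: what is moved stays moved. The work goes in short steps, Python scripts to look and compute and a tool call to move; the robot and the scene stay as the last step left them, time stands still between calls to the robot, and variables do not carry over. Pictures are saved under pics/ and viewed, at most 13 in all, crops included, and the job is handed in when it is done.

Besides the shell and the picture viewer there is one more tool, called as name([rows], argument=value, ...), one row to a line, values as JSON. play_rows: Moves the arm, as the interface text tells. Its arguments: {"type":"object","properties":{"deltas":{"type":"array"}},"required":["deltas"]}

```bash
mkdir -p pics
python3 - <<'E'
from station import sensors, eyes, env
import cv2,numpy as np
for n in("scene","top"):
    im=eyes.get_image(n);cv2.imwrite(f"pics/{n}0.png",im[:,:,::-1])
    i=eyes.camera_info(n);print(n,i)
    for t in("blue_box","liner","shelf","phone"):
        print(t,[(round(d["score"],2),d["extent"]) for d in eyes.search_frame(t,n)][:4])
a=cv2.imread("pics/top0.png")
s=sensors.read_state();print(s["time_s"],s["tcp_pos"],s["tcp_rot"],env.hold_point_z)
E
```

```text
scene {'camera_matrix': array([[397.38187897,   0.        , 250.22771993],
       [  0.        , 397.38187897, 194.62215163],
       [  0.        ,   0.        ,   1.        ]]), 'R': array([[-0.77677524,  0.62977684, -0.0011675 ],
       [ 0.4735758 ,  0.58289074, -0.66027596],
       [-0.41514599, -0.51343891, -0.75102216]]), 't': array([ 0.37090913, -0.17314312,  1.35996127])}
blue_box [(0.92, [223.1, 114.0, 27.8, 35.0]), (0.67, [181.5, 152.4, 50.2, 33.2]), (0.62, [245.5, 154.2, 36.1, 39.8]), (0.47, [128.6, 160.6, 38.6, 28.0])]
liner [(0.75, [187.3, 251.8, 47.1, 38.3])]
shelf [(0.84, [139.3, 181.3, 107.4, 121.6])]
phone [(0.72, [302.7, 238.5, 43.0, 50.7]), (0.22, [143.7, 224.1, 28.2, 29.0])]
top {'camera_matrix': array([[362.22989873,   0.        , 255.60287738],
       [  0.        , 362.22989873, 197.55504981],
       [  0.        ,   0.        ,   1.        ]]), 'R': array([[ 0.02772457, -0.99948383,  0.01623033],
       [-0.99839824, -0.02848823, -0.04888118],
       [ 0.04931833, -0.01484913, -0.99867272]]), 't': array([-0.02847339,  0.50938893,  1.20070981])}
blue_box [(0.87, [302.2, 183.1, 29.2, 48.0]), (0.87, [319.5, 248.1, 50.6, 30.1]), (0.67, [259.7, 225.3, 31.5, 49.3])]
liner []
shelf [(0.59, [215.3, 114.2, 79.9, 57.8])]
phone [(0.59, [164.4, 193.8, 23.4, 47.2])]
0.5 [ 0.23158327 -0.47116257  0.22672603] [[ 8.97462002e-01  4.41091776e-01  1.35475088e-05]
 [ 4.41091776e-01 -8.97462001e-01 -3.00987407e-05]
 [-1.11793262e-06  3.29881708e-05 -9.99999999e-01]] 0.0188
```

View pics/top0.png

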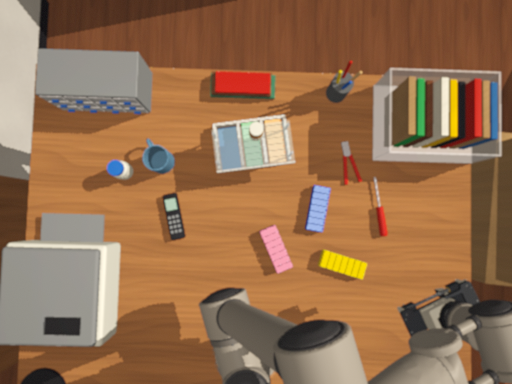

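View pics/scene0.png

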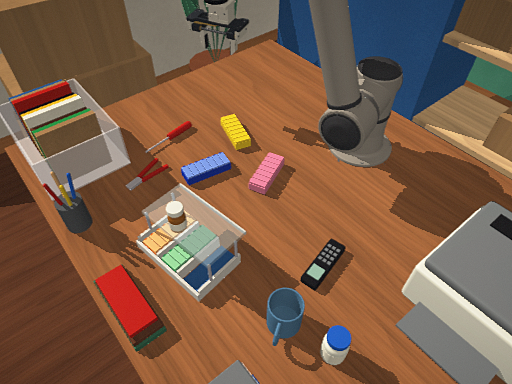

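The top view shows the blue box at about (317,208) and the shelf around (254,143), with the empty liner bay on its left. The phone is at (174,216). In the scene view the liner is at (210,270).

```bash
cat > h.py <<'E'
import numpy as np,cv2
def ray(i,uv,z):
    K=i["camera_matrix"];R=np.array(i["R"]);t=np.array(i["t"])
    d=R.T@np.linalg.inv(K)@np.array([uv[0],uv[1],1.]);c=-R.T@t
    return c+d*(z-c[2])/d[2]
def proj(i,X):
    p=np.array(i["R"])@X+np.array(i["t"]);p=np.array(i["camera_matrix"])@p;return p[:2]/p[2]
E
python3 - <<'E'
from station import eyes
from h import *
im=eyes.get_image("top");i=eyes.camera_info("top")
for d in eyes.regions_of("blue_box","top")[:3]:
    m=d["pixels"];c=im[m].mean(0)
    r=cv2.minAreaRect(np.argwhere(m)[:,::-1].astype(np.float32))
    P=np.array([ray(i,p,.034) for p in cv2.boxPoints(r)])
    print(d["score"],c,P.mean(0),P[:,:2].round(4).tolist())
for d in eyes.regions_of("shelf","top")[:1]: print(d["extent"])
cv2.imwrite("pics/c.png",cv2.resize(im[105:180,200:305,::-1],None,fx=7,fy=7,interpolation=cv2.INTER_CUBIC))
im=eyes.get_image("scene")
cv2.imwrite("pics/d.png",cv2.resize(im[175:305,130:255,::-1],None,fx=4.5,fy=4.5,interpolation=cv2.INTER_CUBIC))
E
```

```text
0.67 [145.96757458 166.11284047 215.96108949] [ 0.48002575 -0.21741855  0.034     ] [[0.4118, -0.1767], [0.5573, -0.2009], [0.5483, -0.2583], [0.4027, -0.2337]]
0.66 [243.04748603 159.02793296 176.30586592] [ 0.34540526 -0.0836029   0.034     ] [[0.4, -0.0278], [0.4232, -0.0783], [0.2907, -0.1393], [0.2678, -0.089]]
0.58 [234.15628971 204.64040661   3.56925032] [ 0.29793358 -0.30165788  0.034     ] [[0.2916, -0.2195], [0.3463, -0.2357], [0.3042, -0.384], [0.2496, -0.3674]]
[210.7, 116.1, 85.1, 59.1]
```

View pics/c.png

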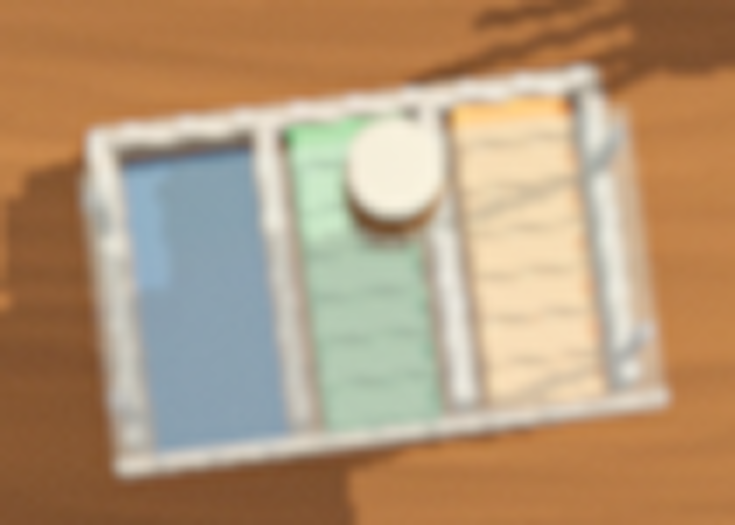

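View pics/d.png

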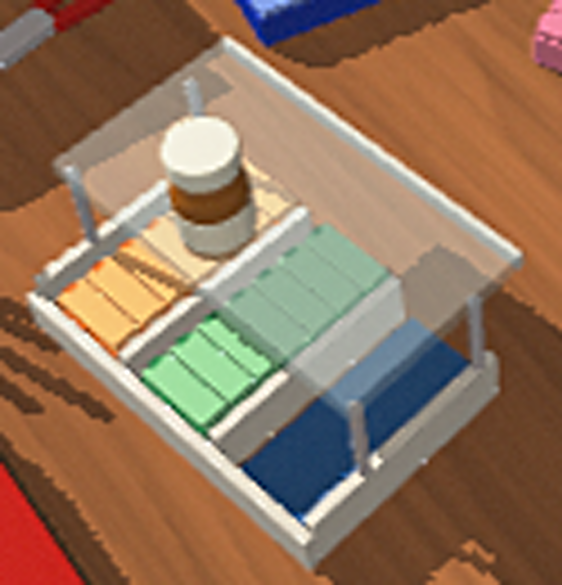

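```bash
cat > fit.py <<'E'
from station import eyes
from h import *
from scipy.optimize import least_squares
T=eyes.camera_info("top");S=eyes.camera_info("scene")
ct=lambda u,v:((u+.5)/7+199.5,(v+.5)/7+104.5)
cs=lambda u,v:((u+.5)/4.5+129.5,(v+.5)/4.5+174.5)
O=[(T,ct(118,474),(0,.121,.108)),(T,ct(668,402),(0,-.121,.108)),(T,ct(88,130),(.172,.121,.03)),(T,ct(598,66),(.172,-.121,.03)),
 (S,cs(225,38),(0,-.121,.117)),(S,cs(523,257),(0,.121,.117)),(S,cs(308,550),(.172,.121,.03)),(S,cs(30,297),(.172,-.121,.03))]
def W(p,q):
    c,s=np.cos(p[2]),np.sin(p[2]);return np.array([p[0]+c*q[0]-s*q[1],p[1]+s*q[0]+c*q[1],q[2]])
f=lambda p:np.concatenate([proj(i,W(p,q))-uv for i,uv,q in O])
r=least_squares(f,[.55,0,0]);print(r.x,np.degrees(r.x[2]));print(r.fun.reshape(-1,2).round(1))
p=r.x;c,s=np.cos(p[2]),np.sin(p[2])
for q in((.089,.078,0),(0,.078,0),(-.075,.078,0)):print(q,W(p,q).round(4))
# check the blue box in the scene view
im=eyes.get_image("scene")
for X in((.4118,-.1767),(.5573,-.2009),(.5483,-.2583),(.4027,-.2337)):print(proj(S,np.array([*X,.034])).round(1))
E
python3 fit.py
```

```text
[ 0.60087865 -0.00878489  0.15859044] 9.086562669775416
[[-0.  -0.6]
 [-1.2 -0.2]
 [-0.1  0.4]
 [-1.   0.5]
 [ 0.2 -0. ]
 [-0.3 -0.5]
 [-0.3 -0.9]
 [-0.7 -0.3]]
(0.089, 0.078, 0) [0.6764 0.0823 0.    ]
(0, 0.078, 0) [0.5886 0.0682 0.    ]
(-0.075, 0.078, 0) [0.5145 0.0564 0.    ]
[231.1 161.8]
[188.1 178.6]
[180.4 166.9]
[222.7 151.1]
```

play_rows([
  {"hand": 0,"dp": [30,-14,13],"dr": [0,0,3.5]},
  {"hand": 0,"dp": [60,-28,25],"dr": [0,0,7]},
  {"hand": 0,"dp": [90,-42,38],"dr": [0,0,10.5]},
  {"hand": 0,"dp": [120,-56,50],"dr": [0,0,14]},
  {"hand": 0,"dp": [150,-70,63],"dr": [0,0,17.5]},
  {"hand": 0,"dp": [180,-84,75],"dr": [0,0,21]},
  {"hand": 0,"dp": [210,-98,88],"dr": [0,0,24.5]},
  {"hand": 0,"dp": [240,-112,100],"dr": [0,0,28]},
  {"hand": 0,"dp": [270,-126,113],"dr": [0,0,31.5]},
  {"hand": 0,"dp": [302,-141,127],"dr": [0,0,35.6]},
  {"hand": 0,"dp": [302,-141,127],"dr": [0,0,35.6]},
  {"hand": 0,"dp": [302,-141,127],"dr": [0,0,35.6]},
])

```text
time_s: 1.75
tcp_pos: [0.4409, -0.2098, 0.099]
tcp_rot: [[0.987, -0.16, -0.001], [-0.16, -0.987, 0.001], [-0.001, -0.0, -1.0]]
force: [0.2, 0.6, -0.4]
finger_gap: 0.0918
finger_force: 0.0
```

Run:
```python
from station import sensors,eyes
import cv2
s=sensors.read_state();print(s["tcp_pos"],s["tcp_rot"].round(3) if hasattr(s["tcp_rot"],'round') else s["tcp_rot"],s["joint_pos"])
im=eyes.get_image("wrist");cv2.imwrite("pics/w1.png",im[:,:,::-1]);print(eyes.camera_info("wrist"))
```

```text
[ 0.44086725 -0.20984948  0.09903151] [[ 0.987 -0.16  -0.001]
 [-0.16  -0.987  0.001]
 [-0.001 -0.    -1.   ]] [-3.44498493e+01  2.43659138e+01  1.02908465e+02 -1.23400787e-02
  5.28128974e+01  6.47465262e+01]
{'camera_matrix': array([[297.31863964,   0.        , 253.91154508],
       [  0.        , 297.31863964, 191.21380466],
       [  0.        ,   0.        ,   1.        ]]), 'R': array([[-1.62225481e-01, -9.86753493e-01,  6.61398883e-04],
       [-9.50984967e-01,  1.56523781e-01,  2.66698139e-01],
       [-2.63268845e-01,  4.26362536e-02, -9.63779884e-01]]), 't': array([-0.13737957,  0.45110846,  0.39269016])}
```

View pics/w1.png

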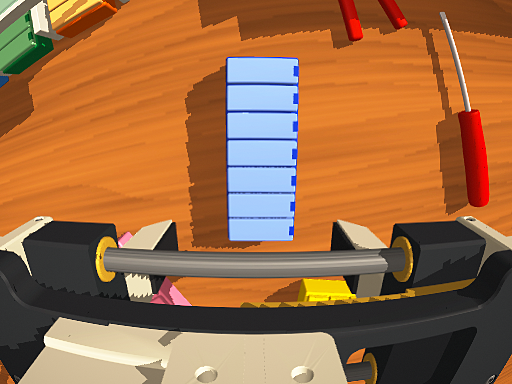

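```bash
cat >> h.py <<'E'
def wray(i,uv,z):
    K=i["camera_matrix"];R=np.array(i["R"]);c=-R.T@np.array(i["t"])
    a=np.array([uv[0]-K[0,2],uv[1]-K[1,2]])/K[0,0];r=np.hypot(*a)
    d=R.T@np.array([*(a/r*np.sin(r)),np.cos(r)]);return c+d*(z-c[2])/d[2]
E
python3 - <<'E'
from station import eyes
from h import *
i=eyes.camera_info("wrist")
P=np.array([wray(i,p,.034) for p in((227,57),(298,57),(293,240),(228,240))]);print(P.round(4),P.mean(0))
d=(P[0]+P[1]-P[2]-P[3])/2;print(np.linalg.norm(d),np.degrees(np.arctan2(d[1],d[0])))
E
```

```text
[[ 0.5542 -0.21    0.034 ]
 [ 0.5461 -0.2623  0.034 ]
 [ 0.402  -0.2383  0.034 ]
 [ 0.4109 -0.185   0.034 ]] [ 0.47827061 -0.22390226  0.034     ]
0.14578880072206912 -9.702387914243719
```

play_rows([
  {"hand": 0,"dp": [-1,6,20],"dr": [0,0,0]},
  {"hand": 0,"dp": [-1,6,45],"dr": [0,0,0]},
  {"hand": 0,"dp": [-1,6,70],"dr": [0,0,0]},
  {"hand": 0,"dp": [-1,6,86],"dr": [0,0,0]},
  {"hand": 0,"dp": [-1,6,93],"dr": [0,0,0]},
  {"hand": 0,"dp": [-1,6,93],"dr": [0,0,0]},
  {"hand": 255,"dp": [-1,6,93],"dr": [0,0,0]},
  {"hand": 255,"dp": [-1,6,93],"dr": [0,0,0]},
  {"hand": 255,"dp": [-1,6,93],"dr": [0,0,0]},
  {"hand": 255,"dp": [-1,6,93],"dr": [0,0,0]},
  {"hand": 255,"dp": [-1,6,93],"dr": [0,0,0]},
  {"hand": 255,"dp": [-1,6,93],"dr": [0,0,0]},
])

```text
time_s: 2.8
tcp_pos: [0.4386, -0.2171, 0.0072]
tcp_rot: [[0.987, -0.164, 0.001], [-0.164, -0.987, -0.0], [0.001, 0.0, -1.0]]
force: [1.1, 2.1, 0.2]
finger_gap: 0.0566
finger_force: 1.0
```

play_rows([
  {"hand": 255,"dp": [0,0,0],"dr": [0,0,0]},
  {"hand": 255,"dp": [0,0,0],"dr": [0,0,0]},
])

```text
time_s: 2.97
tcp_pos: [0.4386, -0.2171, 0.0071]
tcp_rot: [[0.987, -0.164, 0.0], [-0.164, -0.987, -0.0], [0.0, 0.0, -1.0]]
force: [-0.4, 2.0, 6.6]
finger_gap: 0.056
finger_force: 29.9
```

play_rows([
  {"hand": 255,"dp": [0,0,-15],"dr": [0,0,0]},
  {"hand": 255,"dp": [0,0,-38],"dr": [0,0,0]},
  {"hand": 255,"dp": [-1,-10,-58],"dr": [0,0,0]},
  {"hand": 255,"dp": [-3,-38,-60],"dr": [0,0,-2]},
  {"hand": 255,"dp": [-6,-74,-60],"dr": [0,0,-4.5]},
  {"hand": 255,"dp": [-9,-110,-60],"dr": [0,0,-7]},
  {"hand": 255,"dp": [-12,-146,-60],"dr": [0,0,-10]},
  {"hand": 255,"dp": [-15,-182,-60],"dr": [0,0,-13]},
  {"hand": 255,"dp": [-18,-216,-60],"dr": [0,0,-15.5]},
  {"hand": 255,"dp": [-20,-245,-60],"dr": [0,0,-17.5]},
  {"hand": 255,"dp": [-22,-260,-60],"dr": [0,0,-18.5]},
  {"hand": 255,"dp": [-22,-265,-60],"dr": [0,0,-18.5]},
])

```text
time_s: 3.97
tcp_pos: [0.4595, 0.0502, 0.0663]
tcp_rot: [[0.987, 0.162, -0.001], [0.162, -0.987, 0.0], [-0.001, -0.0, -1.0]]
force: [-1.1, -0.3, -2.6]
finger_gap: 0.0558
finger_force: 29.9
```

play_rows([
  {"hand": 255,"dp": [0,0,0],"dr": [0,0,0]},
])

```text
time_s: 4.05
tcp_pos: [0.4599, 0.0488, 0.0664]
tcp_rot: [[0.987, 0.16, -0.001], [0.16, -0.987, -0.0], [-0.001, 0.0, -1.0]]
force: [-0.2, -0.3, -2.0]
finger_gap: 0.0558
finger_force: 29.9
```

Run:
```python
from station import sensors,eyes
import cv2,numpy as np
s=sensors.read_state();R=np.array(s["tcp_rot"]);p=np.array(s["tcp_pos"]);print(p,R.round(3),s["finger_gap"],s["joint_pos"])
a=.15859;sh=np.array([[np.cos(a),np.sin(a)],[-np.sin(a),np.cos(a)]])
print("shelf frame",sh@(p[:2]-[.6009,-.0088]),np.degrees(np.arctan2(R[1,0],R[0,0])))
im=eyes.get_image("wrist");cv2.imwrite("pics/w2.png",im[:,:,::-1])
```

```text
[0.45987591 0.04876494 0.06637882] [[ 0.987  0.16  -0.001]
 [ 0.16  -0.987 -0.   ]
 [-0.001  0.    -1.   ]] 0.055822468034392975 [-3.44754388e+00  2.51376281e+01  1.08756937e+02 -1.71904375e-02
  4.61460942e+01  7.73841856e+01]
shelf frame [-0.13016337  0.07911393] 9.180183691093227
```

View pics/w2.png

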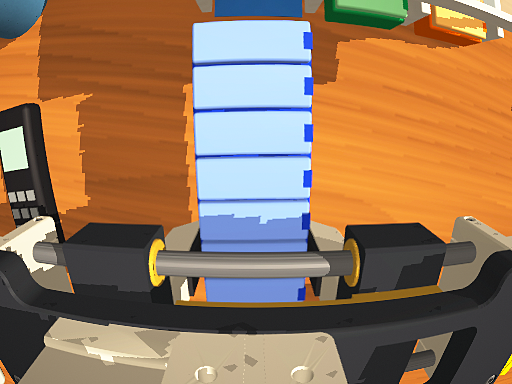

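Run:
```python
from station import eyes
from h import *
i=eyes.camera_info("wrist")
a=.15859;sh=np.array([[np.cos(a),np.sin(a)],[-np.sin(a),np.cos(a)]])
for uv,z in(((214,14),0),((303,14),0),((193,25),.094),((309,25),.094)):print((sh@(wray(i,uv,z)[:2]-[.6009,-.0088])).round(4))
```

```text
[0.017  0.1082]
[0.0174 0.0407]
[-0.0198  0.105 ]
[-0.02    0.0537]
```

play_rows([
  {"hand": 255,"dp": [0,2,20],"dr": [0,0,0]},
  {"hand": 255,"dp": [0,4,40],"dr": [0,0,0]},
  {"hand": 255,"dp": [0,4,53],"dr": [0,0,0]},
  {"hand": 255,"dp": [5,4,57],"dr": [0,0,0]},
  {"hand": 255,"dp": [15,4,57],"dr": [0,0,0]},
  {"hand": 255,"dp": [25,4,57],"dr": [0,0,0]},
  {"hand": 255,"dp": [35,4,57],"dr": [0,0,0]},
  {"hand": 255,"dp": [45,4,57],"dr": [0,0,0]},
  {"hand": 255,"dp": [55,4,57],"dr": [0,0,0]},
  {"hand": 255,"dp": [65,4,57],"dr": [0,0,0]},
  {"hand": 255,"dp": [70,4,57],"dr": [0,0,0]},
  {"hand": 255,"dp": [70,4,57],"dr": [0,0,0]},
])

```text
time_s: 5.1
tcp_pos: [0.5315, 0.0541, 0.0101]
tcp_rot: [[0.988, 0.156, 0.002], [0.156, -0.988, -0.0], [0.002, 0.001, -1.0]]
force: [0.1, -0.7, -2.9]
finger_gap: 0.0559
finger_force: 29.9
```

Run:
```python
from station import sensors,eyes
import cv2,numpy as np
s=sensors.read_state();R=np.array(s["tcp_rot"]);p=np.array(s["tcp_pos"]);print(p,s["force"],s["finger_gap"])
a=.15859;sh=np.array([[np.cos(a),np.sin(a)],[-np.sin(a),np.cos(a)]])
print("shelf frame",sh@(p[:2]-[.6009,-.0088]),np.degrees(np.arctan2(R[1,0],R[0,0])))
im=eyes.get_image("wrist");cv2.imwrite("pics/w3.png",im[:,:,::-1])
```

```text
[0.53149422 0.05409871 0.01009495] [ 0.09503407 -0.65780913 -2.92680612] 0.05585718204356498
shelf frame [-0.05860146  0.07307037] 9.003347369430468
```

View pics/w3.png

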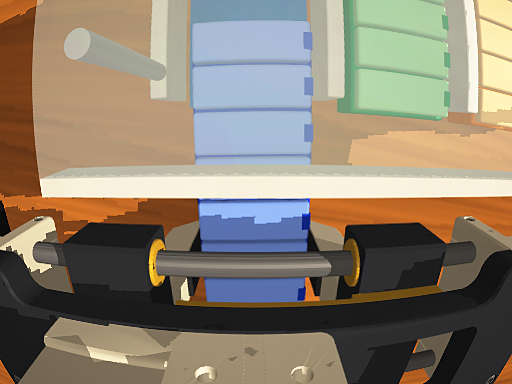

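play_rows([
  {"hand": 255,"dp": [0,0,2],"dr": [0,0,0]},
  {"hand": 255,"dp": [0,0,3],"dr": [0,0,0]},
  {"hand": 0,"dp": [0,0,3],"dr": [0,0,0]},
  {"hand": 0,"dp": [0,0,3],"dr": [0,0,0]},
  {"hand": 0,"dp": [0,0,3],"dr": [0,0,0]},
  {"hand": 0,"dp": [0,0,3],"dr": [0,0,0]},
  {"hand": 0,"dp": [0,0,3],"dr": [0,0,0]},
  {"hand": 0,"dp": [0,0,-5],"dr": [0,0,0]},
  {"hand": 0,"dp": [0,0,-25],"dr": [0,0,0]},
  {"hand": 0,"dp": [0,0,-45],"dr": [0,0,0]},
  {"hand": 0,"dp": [-10,0,-55],"dr": [0,0,0]},
  {"hand": 0,"dp": [-30,0,-55],"dr": [0,0,0]},
])

```text
time_s: 6.15
tcp_pos: [0.5036, 0.0501, 0.0677]
tcp_rot: [[0.987, 0.158, 0.008], [0.158, -0.987, -0.0], [0.008, 0.002, -1.0]]
force: [0.7, -0.5, -1.0]
finger_gap: 0.0915
finger_force: 0.0
```

play_rows([
  {"hand": 255,"dp": [-20,0,0],"dr": [0,0,0]},
  {"hand": 255,"dp": [-35,0,0],"dr": [0,0,0]},
  {"hand": 255,"dp": [-35,0,0],"dr": [0,0,0]},
  {"hand": 255,"dp": [-35,0,0],"dr": [0,0,0]},
  {"hand": 255,"dp": [-35,0,0],"dr": [0,0,0]},
  {"hand": 255,"dp": [-35,0,0],"dr": [0,0,0]},
  {"hand": 255,"dp": [-35,0,0],"dr": [0,0,0]},
  {"hand": 255,"dp": [-35,0,0],"dr": [0,0,0]},
])

```text
time_s: 6.82
tcp_pos: [0.4662, 0.0447, 0.0646]
tcp_rot: [[0.987, 0.158, 0.0], [0.158, -0.987, -0.0], [0.0, 0.0, -1.0]]
force: [0.1, 0.1, 0.4]
finger_gap: 0.0435
finger_force: 0.0
```

Run:
```python
from station import sensors,eyes
import cv2,numpy as np
s=sensors.read_state();R=np.array(s["tcp_rot"]);p=np.array(s["tcp_pos"]);print(p,s["force"],s["finger_gap"],s["joint_pos"])
a=.15859;sh=np.array([[np.cos(a),np.sin(a)],[-np.sin(a),np.cos(a)]])
print("shelf frame",sh@(p[:2]-[.6009,-.0088]))
im=eyes.get_image("wrist");cv2.imwrite("pics/w4.png",im[:,:,::-1])
```

```text
[0.46620188 0.04472201 0.06458571] [0.06185545 0.07156982 0.41610637] 0.04354105769665968 [-3.90552318e+00  2.57631429e+01  1.07993487e+02 -7.02236889e-03
  4.62374915e+01  7.70171718e+01]
shelf frame [-0.12455527  0.0741227 ]
```

View pics/w4.png

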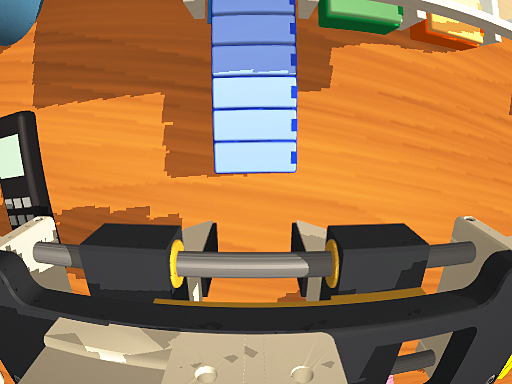

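play_rows([
  {"hand": 255,"dp": [0,0,18],"dr": [0,0,0]},
  {"hand": 255,"dp": [0,0,36],"dr": [0,0,0]},
  {"hand": 255,"dp": [0,0,50],"dr": [0,0,0]},
  {"hand": 255,"dp": [0,0,54],"dr": [0,0,0]},
  {"hand": 255,"dp": [8,0,54],"dr": [0,0,0]},
  {"hand": 255,"dp": [16,0,54],"dr": [0,0,0]},
  {"hand": 255,"dp": [24,0,54],"dr": [0,0,0]},
  {"hand": 255,"dp": [32,0,54],"dr": [0,0,0]},
  {"hand": 255,"dp": [40,0,54],"dr": [0,0,0]},
  {"hand": 255,"dp": [50,0,54],"dr": [0,0,0]},
  {"hand": 255,"dp": [60,0,54],"dr": [0,0,0]},
  {"hand": 255,"dp": [70,0,54],"dr": [0,0,0]},
])

```text
time_s: 7.87
tcp_pos: [0.5358, 0.0559, 0.0112]
tcp_rot: [[0.987, 0.158, 0.0], [0.158, -0.987, -0.0], [0.0, 0.0, -1.0]]
force: [-3.1, -0.9, 1.6]
finger_gap: 0.0004
finger_force: 1.2
```

play_rows([
  {"hand": 255,"dp": [-4,0,0],"dr": [0,0,0]},
  {"hand": 255,"dp": [-16,0,-2],"dr": [0,4,0]},
  {"hand": 255,"dp": [-18,0,-2],"dr": [0,8,0]},
  {"hand": 255,"dp": [-18,0,-2],"dr": [0,12,0]},
  {"hand": 255,"dp": [-18,0,-2],"dr": [0,16,0]},
  {"hand": 255,"dp": [-18,0,-2],"dr": [0,20,0]},
  {"hand": 255,"dp": [-18,0,-2],"dr": [0,20,0]},
])

```text
time_s: 8.45
tcp_pos: [0.5211, 0.0516, 0.0244]
tcp_rot: [[0.934, 0.16, 0.319], [0.148, -0.987, 0.061], [0.325, -0.009, -0.946]]
force: [-0.3, -0.2, 0.0]
finger_gap: 0.0008
finger_force: 0.0
```

```bash
cat > st.py <<'E'
from station import sensors,eyes
import cv2,numpy as np
s=sensors.read_state();R=np.array(s["tcp_rot"]);p=np.array(s["tcp_pos"]);print(p,R.round(3),s["force"],s["finger_gap"],np.round(s["joint_pos"],1))
a=.15859;sh=np.array([[np.cos(a),np.sin(a)],[-np.sin(a),np.cos(a)]])
print("shelf frame",sh@(p[:2]-[.6009,-.0088]))
E
python3 st.py
```

```text
[0.52112809 0.05162133 0.02440482] [[ 0.934  0.16   0.319]
 [ 0.148 -0.987  0.061]
 [ 0.325 -0.009 -0.946]] [-0.34807706 -0.20165742  0.03120442] 0.0008278562324803944 [ -6.1  28.6 117.8  19.6  16.3  56.8]
shelf frame [-0.06922874  0.07226116]
```

```bash
cat > kin.py <<'E'
import numpy as np
from scipy.optimize import least_squares
from scipy.spatial.transform import Rotation as Ro
D=[([-72.193,19.595,87.324,0,73.075,-8.365],[.23158,-.47116,.22673]),
([-34.44985,24.36591,102.90847,-.01234,52.8129,64.74653],[.44087,-.20985,.09903]),
([-3.44754,25.13763,108.75694,-.01719,46.14609,77.38419],[.45988,.04876,.06638]),
([-3.90552,25.76314,107.99349,-.00702,46.23749,77.01717],[.46620,.04472,.06459]),
([-6.1,28.6,117.8,19.6,16.3,56.8],[.52113,.05162,.02440])]
def fk(q,k):
    r0,z0,L1,e,L2,L=k
    y=lambda a:Ro.from_euler('y',a,degrees=True)
    z=lambda a:Ro.from_euler('z',a,degrees=True)
    A=z(q[0]);p=A.apply([r0,0,z0]);A=A*y(q[1]);p=p+A.apply([0,0,L1])
    A=A*y(q[2]);p=p+A.apply([e,0,L2]);A=A*z(q[3])*y(q[4])*z(q[5]);p=p+A.apply([0,0,L]);return p,A
f=lambda k:np.concatenate([fk(q,k)[0]-np.array(p) for q,p in D])
r=least_squares(f,[0,.35,.4,0,.4,.25]);k=r.x
if __name__=="__main__":
    print(k.round(4),abs(r.fun).max());print(fk(D[4][0],k)[1].as_matrix().round(3))
    print(fk(D[2][0],k)[1].as_matrix().round(3))
    lo=[-145,-44,2.07,-57,16.2,-177];hi=[145,115,154.8,237,152,177]
    a=.15859
    for th in(25,30,35,45,55):
      for sx in(-.06,-.03,0,.01):
        t=np.array([.6009+np.cos(a)*sx-np.sin(a)*.075,-.0088+np.sin(a)*sx+np.cos(a)*.075,.012])
        best=None
        for yaw in(0,):
          Rt=Ro.from_euler('z',a)*Ro.from_matrix(np.diag([1,-1,-1.]))*Ro.from_euler('y',th,degrees=True)
          M=Rt.as_matrix()
          for q0 in([-5,28,110,0,25,60],[-5,28,110,180,25,-120],[-5,35,100,90,30,-20]):
            g=lambda q:np.r_[(fk(q,k)[0]-t)*20,((fk(q,k)[1].inv()*(Rt*Ro.from_euler('z',OFF,degrees=True))).as_rotvec())*5]
            for OFF in(0,180,90,-90):
              s=least_squares(g,q0,bounds=(lo,hi))
              if s.cost<1e-8:print(th,sx,OFF,s.x.round(1))
E
python3 kin.py
```

```text
[ 0.5765  1.8636 -1.4222 -0.3373  0.3484  0.5183] 0.07635009576611891
[[-0.16   0.934  0.319]
 [ 0.987  0.148  0.061]
 [ 0.009  0.325 -0.946]]
[[-0.16   0.987 -0.001]
 [ 0.987  0.16  -0.   ]
 [-0.    -0.001 -1.   ]]
35 -0.06 0 [  2.1  32.7 129.7 166.7  17.6   7. ]
35 -0.06 180 [   2.1   32.7  129.7  166.7   17.6 -173. ]
35 -0.06 -90 [  2.1  32.7 129.7 166.7  17.6 -83. ]
35 -0.06 0 [  2.1  32.7 129.7 166.7  17.6   7. ]
35 -0.06 180 [   2.1   32.7  129.7  166.7   17.6 -173. ]
35 -0.06 -90 [  2.1  32.7 129.7 166.7  17.6 -83. ]
35 -0.06 0 [  2.1  32.7 129.7 166.7  17.6   7. ]
35 -0.06 180 [   2.1   32.7  129.7  166.7   17.6 -173. ]
35 -0.06 -90 [  2.1  32.7 129.7 166.7  17.6 -83. ]
45 -0.06 0 [ -0.7  33.7 138.8 168.6  37.6   2.1]
45 -0.06 -90 [ -0.7  33.7 138.8 168.6  37.6 -87.9]
45 -0.06 0 [ -0.7  33.7 138.8 168.6  37.6   2.1]
45 -0.06 -90 [ -0.7  33.7 138.8 168.6  37.6 -87.9]
45 -0.06 0 [ -0.7  33.7 138.8 168.6  37.6   2.1]
45 -0.06 -90 [ -0.7  33.7 138.8 168.6  37.6 -87.9]
45 -0.03 0 [  0.8  32.7 137.9 169.9  35.7   2.3]
45 -0.03 -90 [  0.8  32.7 137.9 169.9  35.7 -87.7]
45 -0.03 0 [ 
[... 1496 characters left out ...]
1  3.170e+01  1.476e+02  1.702e+02  5.440e+01  1.000e-01]
55 0 -90 [ -0.6  31.7 147.6 170.2  54.4 -89.9]
55 0 0 [-6.000e-01  3.170e+01  1.476e+02  1.702e+02  5.440e+01  1.000e-01]
55 0 -90 [ -0.6  31.7 147.6 170.2  54.4 -89.9]
55 0.01 0 [-1.000e-01  3.140e+01  1.473e+02  1.707e+02  5.370e+01  3.000e-01]
55 0.01 -90 [-1.000e-01  3.140e+01  1.473e+02  1.707e+02  5.370e+01 -8.970e+01]
55 0.01 0 [-1.000e-01  3.140e+01  1.473e+02  1.707e+02  5.370e+01  3.000e-01]
55 0.01 -90 [-1.000e-01  3.140e+01  1.473e+02  1.707e+02  5.370e+01 -8.970e+01]
55 0.01 0 [-1.000e-01  3.140e+01  1.473e+02  1.707e+02  5.370e+01  3.000e-01]
55 0.01 -90 [-1.000e-01  3.140e+01  1.473e+02  1.707e+02  5.370e+01 -8.970e+01]
```

```bash
cat > kin.py <<'E'
import numpy as np
from scipy.optimize import least_squares
from scipy.spatial.transform import Rotation as Ro
D=[([-72.193,19.595,87.324,0,73.075,-8.365],[.23158,-.47116,.22673]),
([-34.44985,24.36591,102.90847,-.01234,52.8129,64.74653],[.44087,-.20985,.09903]),
([-3.44754,25.13763,108.75694,-.01719,46.14609,77.38419],[.45988,.04876,.06638]),
([-3.90552,25.76314,107.99349,-.00702,46.23749,77.01717],[.46620,.04472,.06459]),
([-6.1,28.6,117.8,19.6,16.3,56.8],[.52113,.05162,.02440])]
y=lambda a:Ro.from_euler('y',a,degrees=True)
z=lambda a:Ro.from_euler('z',a,degrees=True)
def fk(q,k):
    z0,L1,L2,L,d1,d2=k
    A=z(q[0]);p=A.apply([0,d1,z0]);A=A*y(q[1]);p=p+A.apply([0,0,L1])
    A=A*y(q[2]);p=p+A.apply([0,0,L2]);A=A*z(q[3]);p=p+A.apply([0,d2,0]);A=A*y(q[4])*z(q[5]);p=p+A.apply([0,0,L]);return p,A*z(90)
f=lambda k:np.concatenate([fk(q,k)[0]-np.array(p) for q,p in D]+[.03*(k-K0)])
K0=np.array([.35,.4,.4,.28,.076,0])
r=least_squares(f,K0);k=r.x
lo=np.array([-145,-44,2.07,-57,16.2,-177]);hi=np.array([145,115,154.8,237,152,177])
a=.15859
def ik(sx,h,th,q0,sy=.075,flip=0):
    t=np.array([.6009+np.cos(a)*sx-np.sin(a)*sy,-.0088+np.sin(a)*sx+np.cos(a)*sy,h])
    Rt=Ro.from_euler('z',a)*Ro.from_matrix(np.diag([1,-1,-1.]))*y(th)*z(flip)
    g=lambda q:np.r_[(fk(q,k)[0]-t)*20,(fk(q,k)[1].inv()*Rt).as_rotvec()*5]
    s=least_squares(g,q0,bounds=(lo,hi));return s.cost,s.x.round(1)
if __name__=="__main__":
    print(k.round(4),(f(k)[:15]*1000).round(1));print(fk(D[4][0],k)[1].as_matrix().round(3))
    for th in(20,25,30,35,40,45):
      for sx in(-.06,0,.01):
        for q0 in([-5,28,110,0,25,60],[-5,28,110,60,25,0],[-5,28,110,180,25,-120]):
            for fl in(0,180):
              c,x=ik(sx,.012,th,q0,flip=fl)
              if c<1e-7:print(th,sx,fl,x)
E
python3 kin.py
```

```text
[0.248  0.4172 0.3895 0.2921 0.0455 0.0318] [-1.2  6.8  8.9 -0.   1.1  1.1  1.6  0.8 -2.8  0.7  0.9 -2.3  1.8 -3.9
 -4.8]
[[ 0.934  0.16   0.319]
 [ 0.148 -0.987  0.061]
 [ 0.325 -0.009 -0.946]]
20 0 0 [ -3.2  35.3 106.6  12.9  19.   66.2]
20 0 180 [  -3.2   35.3  106.6   12.9   19.  -113.8]
20 0 0 [ -3.2  35.3 106.6  12.9  19.   66.2]
20 0 180 [  -3.2   35.3  106.6   12.9   19.  -113.8]
20 0 0 [ -3.2  35.3 106.6  12.9  19.   66.2]
20 0 180 [  -3.2   35.3  106.6   12.9   19.  -113.8]
20 0.01 0 [ -2.9  36.2 104.7  12.1  19.9  67.3]
20 0.01 180 [  -2.9   36.2  104.7   12.1   19.9 -112.7]
20 0.01 0 [ -2.9  36.2 104.7  12.1  19.9  67.3]
20 0.01 180 [  -2.9   36.2  104.7   12.1   19.9 -112.7]
20 0.01 0 [ -2.9  36.2 104.7  12.1  19.9  67.3]
20 0.01 180 [  -2.9   36.2  104.7   12.1   19.9 -112.7]
40 -0.06 0 [  1.9  31.5 130.4 167.7  22.1 -84.1]
40 -0.06 0 [  1.9  31.5 130.4 167.7  22.1 -84.1]
40 -0.06 0 [  1.9  31.5 130.4 167.7  22.1 -84.1]
40 0 0 [  3.   35.2 121.  166.   16.5 -81.3]
40 0 0 [  3.   35.2 121.  166.   16.5 -81.3]
40 0 0 [  3.   35.2 121.  166.   16.5 -81.3]
45 -0.06 0 [  1.6  33.5 133.  169.9  31.7 -86.7]
45 -0.06 0 [  1.6  33.5 133.  169.9  31.7 -86.7]
45 -0.06 0 [  1.6  33.5 133.  169.9  31.7 -86.7]
45 0 0 [  2.7  36.6 123.6 169.5  25.4 -85. ]
45 0 0 [  2.7  36.6 123.6 169.5  25.4 -85. ]
45 0 0 [  2.7  36.6 123.6 169.5  25.4 -85. ]
45 0.01 0 [  2.9  37.2 122.  169.3  24.4 -84.7]
45 0.01 0 [  2.9  37.2 122.  169.3  24.4 -84.7]
45 0.01 0 [  2.9  37.2 122.  169.3  24.4 -84.7]
```

play_rows([
  {"hand": 255,"dp": [-8,0,-13],"dr": [0,-3,0]},
  {"hand": 255,"dp": [-12,0,-35],"dr": [0,-6,0]},
  {"hand": 255,"dp": [-12,0,-60],"dr": [0,-10,0]},
  {"hand": 255,"dp": [-10,0,-85],"dr": [0,-14,0]},
  {"hand": 255,"dp": [-8,0,-110],"dr": [0,-18,0]},
  {"hand": 255,"dp": [-6,0,-130],"dr": [0,-20,0]},
  {"hand": 255,"dp": [-6,0,-130],"dr": [0,-20,0]},
  {"hand": 255,"dp": [-6,0,-130],"dr": [0,-20,0]},
])

```text
time_s: 9.12
tcp_pos: [0.4771, 0.0423, 0.1457]
tcp_rot: [[0.987, 0.159, -0.014], [0.159, -0.987, 0.002], [-0.014, -0.004, -1.0]]
force: [0.9, 0.2, -0.2]
finger_gap: 0.0003
finger_force: 0.0
```

```bash
python3 st.py
cat > plan.py <<'E'
from kin import *
from station import sensors
s=sensors.read_state();q=np.array(s["joint_pos"]);R0=Ro.from_matrix(s["tcp_rot"]);p0=np.array(s["tcp_pos"])
p,_=fk(q,k);print("model err mm",((p-p0)*1000).round(1))
c,qe=ik(-.10,.13,47,[0,28,130,168,30,-84]);print("end",c,qe)
qm=(q+qe)/2;qm[4]=32;ts=np.linspace(0,1,25)[1:]
for t in ts:
    qq=q+(qe-q)*t; qq[4]=np.interp(t,[0,.3,.7,1],[q[4],28,28,qe[4]])
    P,A=fk(qq,k);print(qq.round(0).astype(int),"dp",(R0.inv().apply(P-p)*1000).round(),"dr",np.degrees((R0.inv()*A).as_rotvec()).round(1),"z",A.as_matrix()[:,2].round(2))
E
python3 plan.py
```

```text
[0.47710802 0.04231223 0.14569379] [[ 0.987  0.159 -0.014]
 [ 0.159 -0.987  0.002]
 [-0.014 -0.004 -1.   ]] [ 0.90819901  0.1839563  -0.18104419] 0.0002855461735867824 [-4.200e+00  2.020e+01  1.005e+02  1.000e-01  6.010e+01  7.660e+01]
shelf frame [-0.11416655  0.0700208 ]
model err mm [2.  0.8 2.6]
end 1.9806323733389096e-28 [-1.000e-01  9.900e+00  1.397e+02  1.572e+02  1.750e+01 -7.450e+01]
[ -4  20 102   7  56  70] dp [ 18. -25.   1.] dr [ 4.4  4.7 -2.9] z [ 0.05  0.09 -0.99]
[ -4  19 104  13  51  64] dp [ 37. -46.  -1.] dr [ 7.9  9.7 -5.3] z [ 0.12  0.17 -0.98]
[ -4  19 105  20  47  58] dp [ 55. -63.  -6.] dr [10.5 14.8 -7. ] z [ 0.19  0.23 -0.95]
[ -3  19 107  26  42  51] dp [ 73. -75. -12.] dr [12.2 20.  -8.2] z [ 0.27  0.28 -0.92]
[ -3  18 109  33  38  45] dp [ 90. -81. -19.] dr [13.  25.1 -8.8] z [ 0.34  0.31 -0.89]
[ -3  18 110  39  33  39] dp [105. -82. -27.] dr [12.9 29.8 -8.9] z [ 0.42  0.33 -0.85]
[ -3  17 112  46  29  33] dp [118. -78. -34.] dr [12.  34.2 -8.5] z [ 0.48  0.32 -0.81]
[ -3  17 114  52  28  26] dp [119. -84. -37.] dr [13.2 36.1 -8.9] z [ 0.5   0.35 -0.79]

[... 719 characters left out ...]
[ -1  13 128 111  28 -30] dp [100. -90. -52.] dr [16.2 52.5 -7.8] z [ 0.7   0.42 -0.58]
[ -1  12 130 118  26 -37] dp [ 94. -77. -46.] dr [13.9 53.2 -6.5] z [ 0.72  0.38 -0.58]
[ -1  12 132 124  25 -43] dp [ 86. -63. -39.] dr [11.4 53.4 -5.3] z [ 0.74  0.33 -0.59]
[ -1  12 133 131  23 -49] dp [ 76. -50. -29.] dr [ 8.8 53.1 -4.1] z [ 0.75  0.29 -0.6 ]
[ -1  11 135 138  22 -56] dp [ 63. -37. -19.] dr [ 6.4 52.4 -3. ] z [ 0.75  0.24 -0.62]
[  0  11 136 144  20 -62] dp [ 48. -25.  -8.] dr [ 4.  51.2 -1.9] z [ 0.75  0.2  -0.63]
[  0  10 138 151  19 -68] dp [ 31. -14.   5.] dr [ 1.7 49.7 -0.9] z [ 0.74  0.16 -0.66]
[  0  10 140 157  18 -74] dp [12. -4. 18.] dr [-0.3 47.8 -0.1] z [ 0.72  0.12 -0.68]
```

play_rows([
  {"hand": 255,"dp": [18,-25,1],"dr": [4.4,4.7,-2.9]},
  {"hand": 255,"dp": [37,-46,-1],"dr": [7.9,9.7,-5.3]},
  {"hand": 255,"dp": [55,-63,-6],"dr": [10.5,14.8,-7.0]},
  {"hand": 255,"dp": [73,-75,-12],"dr": [12.2,20.0,-8.2]},
  {"hand": 255,"dp": [90,-81,-19],"dr": [13.0,25.1,-8.8]},
  {"hand": 255,"dp": [105,-82,-27],"dr": [12.9,29.8,-8.9]},
  {"hand": 255,"dp": [118,-78,-34],"dr": [12.0,34.2,-8.5]},
  {"hand": 255,"dp": [117,-92,-39],"dr": [14.8,37.8,-9.4]},
  {"hand": 255,"dp": [114,-103,-45],"dr": [17.2,41.4,-9.9]},
  {"hand": 255,"dp": [113,-105,-47],"dr": [17.9,43.3,-9.9]},
  {"hand": 255,"dp": [111,-106,-50],"dr": [18.3,45.3,-9.8]},
  {"hand": 255,"dp": [111,-106,-50],"dr": [18.3,45.3,-9.8]},
])

```text
time_s: 10.12
tcp_pos: [0.5668, 0.1646, 0.191]
tcp_rot: [[0.696, 0.409, 0.59], [0.138, -0.883, 0.449], [0.705, -0.231, -0.671]]
force: [-0.7, -0.0, -1.1]
finger_gap: 0.0006
finger_force: 0.0
```

```bash
python3 st.py; sed -i 's/25)\[1:\]/13)[1:]/; s/ik(-.10,.13,47/ik(-.10,.12,50/; s/\[q\[4\],28,28,qe\[4\]\]/[q[4],q[4],q[4],qe[4]]/' plan.py; python3 plan.py
```

```text
[0.56677034 0.16463937 0.19097456] [[ 0.696  0.409  0.59 ]
 [ 0.138 -0.883  0.449]
 [ 0.705 -0.231 -0.671]] [-0.65470191 -0.03620347 -1.09045441] 0.0005807745545093214 [ -8.3  16.2 119.7  79.8  32.5  -4.2]
shelf frame [-0.00631077  0.17665283]
model err mm [ 18.5 -42.1   4.2]
end 2.428600096261047e-22 [ -0.2  12.8 141.6 162.9  25.  -80.5]
[ -8  16 122  87  33 -11] dp [ 1. -6.  0.] dr [ 0.4  2.3 -0.1] z [ 0.61  0.46 -0.64]
[ -7  16 123  94  33 -17] dp [  0. -10.  -0.] dr [ 0.3  4.5 -0.2] z [ 0.64  0.46 -0.61]
[ -6  15 125 101  33 -23] dp [ -1. -11.  -2.] dr [-0.2  6.5 -0.3] z [ 0.67  0.46 -0.59]
[ -6  15 127 108  33 -30] dp [ -4. -11.  -4.] dr [-1.1  8.4 -0.4] z [ 0.69  0.45 -0.56]
[ -5  15 129 114  33 -36] dp [-8. -9. -6.] dr [-2.4 10.1 -0.4] z [ 0.72  0.43 -0.55]
[ -4  14 131 121  33 -42] dp [-14.  -6.  -9.] dr [-4.  11.5 -0.5] z [ 0.74  0.41 -0.53]
[ -4  14 132 128  33 -49] dp [-22.  -1. -13.] dr [-6.  12.6 -0.5] z [ 0.77  0.38 -0.52]
[ -3  14 134 135  33 -55] dp [-32.   5. -17.] dr [-8.2 13.4 -0.5] z [ 0.79  0.34 -0.52]
[ -2  14 136 142  31 -61] dp [-49.  15. -22.] dr [-11.3  12.7  -0.4] z [ 0.8   0.29 -0.53]
[ -2  13 138 149  29 -68] dp [-73.  26. -26.] dr [-14.7  10.8  -0.2] z [ 0.79  0.23 -0.57]
[ -1  13 140 156  27 -74] dp [-100.   36.  -32.] dr [-17.8   8.3   0.1] z [ 0.78  0.17 -0.6 ]
[  0  13 142 163  25 -80] dp [-129.   43.  -38.] dr [-20.5   5.4   0.5] z [ 0.76  0.12 -0.64]
```

```bash
sed -i 's/^y=lambda a/D.append(([-8.3,16.2,119.7,79.8,32.5,-4.2],[.56677,.16464,.19097]))\ny=lambda a/' kin.py
python3 - <<'E'
from kin import *
print(k.round(4),(f(k)[:18]*1000).round(1))
E
python3 plan.py
python3 - <<'E'
from kin import *
for th in(40,45,50,55):
  for sx in(-.06,.01):print(th,sx,ik(sx,.012,th,[0,30,130,168,30,-84]))
E
```

```text
[ 0.2357  0.4434  0.3748  0.3099  0.0795 -0.0025] [-3.2 11.7  7.7 -1.   1.3  3.7  2.2  0.4  1.   1.5  0.5  1.3  2.6 -0.7
 -5.1  6.1 -2.7 -8.5]
model err mm [ 6.2 -2.6 -7.9]
end 5.7519477653532304e-30 [-15.9  13.4 144.4 141.2  31.  -72. ]
[ -9  16 122  85  33 -10] dp [-5.  2. -2.] dr [-0.4  1.4  0.1] z [ 0.61  0.45 -0.66]
[-10  16 124  90  33 -15] dp [-11.   5.  -4.] dr [-1.   2.7  0.1] z [ 0.63  0.44 -0.64]
[-10  15 126  95  33 -21] dp [-17.   9.  -7.] dr [-1.9  4.   0.2] z [ 0.65  0.43 -0.63]
[-11  15 128 100  33 -27] dp [-23.  14. -11.] dr [-3.1  5.1  0.2] z [ 0.67  0.41 -0.62]
[-11  15 130 105  33 -32] dp [-30.  20. -15.] dr [-4.6  6.1  0.3] z [ 0.69  0.39 -0.61]
[-12  15 132 111  33 -38] dp [-38.  27. -19.] dr [-6.3  7.   0.3] z [ 0.71  0.36 -0.6 ]
[-13  15 134 116  33 -44] dp [-47.  34. -24.] dr [-8.2  7.6  0.3] z [ 0.73  0.33 -0.6 ]
[-13  14 136 121  33 -49] dp [-57.  43. -29.] dr [-10.3   8.    0.4] z [ 0.74  0.3  -0.6 ]
[-14  14 138 126  32 -55] dp [-69.  52. -35.] dr [-12.7   7.9   0.4] z [ 0.75  0.26 -0.6 ]
[-15  14 140 131  32 -61] dp [-84.  62. -42.] dr [-15.3   7.4   0.5
[... 281 characters left out ...]
4.1, 152.3,  26.9, -79.8]))
40 0.01 (np.float64(2.2686335674259656e-29), array([ -6.6,  35.3, 122.7, 148.8,  19.6, -72.4]))
45 -0.06 (np.float64(1.9794290432818598e-30), array([-11.2,  34.3, 137.4, 156.1,  37.2, -85.2]))
45 0.01 (np.float64(3.3047095862633265e-30), array([ -7.5,  37. , 126.1, 155.5,  29.1, -80.1]))
50 -0.06 (np.float64(6.294950923794675e-29), array([-12.5,  37.9, 140.1, 157.8,  48.1, -89. ]))
50 0.01 (np.float64(5.061646419075783e-28), array([ -8.3,  39.4, 128.9, 158.6,  39. , -84.5]))
55 -0.06 (np.float64(1.1620302961930197e-24), array([-13.8,  42.4, 142.3, 158.3,  59.3, -92.1]))
55 0.01 (np.float64(2.5348743095125195e-25), array([ -9.2,  42.5, 131.2, 160.2,  49.1, -87.4]))
```

play_rows([
  {"hand": 255,"dp": [-5,2,-2],"dr": [-0.4,1.4,0.1]},
  {"hand": 255,"dp": [-11,5,-4],"dr": [-1.0,2.7,0.1]},
  {"hand": 255,"dp": [-17,9,-7],"dr": [-1.9,4.0,0.2]},
  {"hand": 255,"dp": [-23,14,-11],"dr": [-3.1,5.1,0.2]},
  {"hand": 255,"dp": [-30,20,-15],"dr": [-4.6,6.1,0.3]},
  {"hand": 255,"dp": [-38,27,-19],"dr": [-6.3,7.0,0.3]},
  {"hand": 255,"dp": [-47,34,-24],"dr": [-8.2,7.6,0.3]},
  {"hand": 255,"dp": [-57,43,-29],"dr": [-10.3,8.0,0.4]},
  {"hand": 255,"dp": [-69,52,-35],"dr": [-12.7,7.9,0.4]},
  {"hand": 255,"dp": [-84,62,-42],"dr": [-15.3,7.4,0.5]},
  {"hand": 255,"dp": [-100,72,-49],"dr": [-18.0,6.6,0.5]},
  {"hand": 255,"dp": [-117,81,-57],"dr": [-20.6,5.5,0.6]},
])

```text
time_s: 11.12
tcp_pos: [0.4866, 0.0517, 0.1289]
tcp_rot: [[0.633, 0.158, 0.758], [0.101, -0.987, 0.122], [0.768, -0.0, -0.641]]
force: [-0.1, -0.3, 0.0]
finger_gap: 0.0004
finger_force: 0.0
```

play_rows([
  {"hand": 255,"dp": [0,0,0],"dr": [0,0,0]},
  {"hand": 255,"dp": [0,0,0],"dr": [0,0,0]},
])

```text
time_s: 11.28
tcp_pos: [0.4875, 0.0525, 0.1297]
tcp_rot: [[0.631, 0.16, 0.759], [0.1, -0.987, 0.125], [0.769, -0.003, -0.639]]
force: [0.4, 0.5, 0.2]
finger_gap: 0.0004
finger_force: 0.0
```

```bash
python3 st.py
cat > to.py <<'E'
import sys,numpy as np
from scipy.spatial.transform import Rotation as Ro
from station import sensors
s=sensors.read_state();R=Ro.from_matrix(s["tcp_rot"]);a=.15859
sx,sy,h,th=map(float,sys.argv[1:])
t=np.array([.6009+np.cos(a)*sx-np.sin(a)*sy,-.0088+np.sin(a)*sx+np.cos(a)*sy,h])
Rt=Ro.from_euler('z',a)*Ro.from_matrix(np.diag([1,-1,-1.]))*Ro.from_euler('y',th,degrees=True)
print("to",sys.argv[1:],"dp",(R.inv().apply(t-s["tcp_pos"])*1000).round(1),"dr",np.degrees((R.inv()*Rt).as_rotvec()).round(1))
E
python3 to.py -.10 .075 .06 48; python3 to.py -.08 .075 .011 48
python3 - <<'E'
from station import eyes
from h import *
im=eyes.get_image("wrist");cv2.imwrite("pics/w5.png",im[:,:,::-1])
E
```

```text
[0.48749046 0.05254187 0.12972577] [[ 0.631  0.16   0.759]
 [ 0.1   -0.987  0.125]
 [ 0.769 -0.003 -0.639]] [0.44297679 0.46272348 0.15233148] 0.00042515345768919514 [-15.1  17.3 143.1 144.5  33.2 -75.2]
shelf frame [-0.10229888  0.07848241]
to ['-.10', '.075', '.06', '48'] dp [-52.2   3.7  46.3] dr [-0.2 -2.3 -0. ]
to ['-.08', '.075', '.011', '48'] dp [-77.1   3.8  93. ] dr [-0.2 -2.3 -0. ]
```

View pics/w5.png

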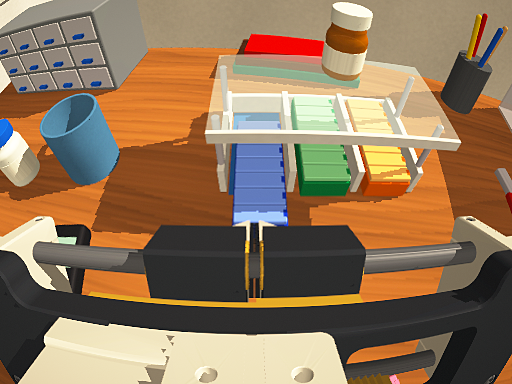

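play_rows([
  {"hand": 255,"dp": [-17,1,15],"dr": [0,-1,0]},
  {"hand": 255,"dp": [-35,3,30],"dr": [0,-2,0]},
  {"hand": 255,"dp": [-52,4,46],"dr": [0,-2.3,0]},
  {"hand": 255,"dp": [-62,4,62],"dr": [0,-2.3,0]},
  {"hand": 255,"dp": [-70,4,78],"dr": [0,-2.3,0]},
  {"hand": 255,"dp": [-76,4,91],"dr": [0,-2.3,0]},
  {"hand": 255,"dp": [-76,4,91],"dr": [0,-2.3,0]},
  {"hand": 255,"dp": [-76,4,91],"dr": [0,-2.3,0]},
])

```text
time_s: 12.0
tcp_pos: [0.5102, 0.052, 0.0133]
tcp_rot: [[0.66, 0.16, 0.734], [0.106, -0.987, 0.12], [0.744, -0.002, -0.668]]
force: [-0.6, 0.2, 0.1]
finger_gap: 0.0002
finger_force: 0.0
```

```bash
python3 st.py; python3 to.py -.04 .075 .013 48;python3 to.py -.01 .075 .013 48;python3 to.py .008 .075 .013 48
```

```text
[0.51023745 0.05199095 0.01332071] [[ 0.66   0.16   0.734]
 [ 0.106 -0.987  0.12 ]
 [ 0.744 -0.002 -0.668]] [-0.64411903  0.19481631  0.11014275] 0.00015773409386883624 [-13.2  41.5 141.9 158.6  51.3 -91.6]
shelf frame [-0.07992435  0.07434606]
to ['-.04', '.075', '.013', '48'] dp [26.4 -0.6 29.9] dr [-0.2 -0.1  0. ]
to ['-.01', '.075', '.013', '48'] dp [46.5 -0.5 52.3] dr [-0.2 -0.1  0. ]
to ['.008', '.075', '.013', '48'] dp [58.5 -0.5 65.6] dr [-0.2 -0.1  0. ]
```

play_rows([
  {"hand": 255,"dp": [7,0,7.5],"dr": [0,0,0]},
  {"hand": 255,"dp": [13,0,15],"dr": [0,0,0]},
  {"hand": 255,"dp": [20,0,22.5],"dr": [0,0,0]},
  {"hand": 255,"dp": [25,0,28],"dr": [0,0,0]},
  {"hand": 255,"dp": [30,0,33.5],"dr": [0,0,0]},
  {"hand": 255,"dp": [35,0,39],"dr": [0,0,0]},
  {"hand": 255,"dp": [39,0,44],"dr": [0,0,0]},
  {"hand": 255,"dp": [43,0,48],"dr": [0,0,0]},
  {"hand": 255,"dp": [46.5,0,52],"dr": [0,0,0]},
  {"hand": 255,"dp": [50,0,56],"dr": [0,0,0]},
  {"hand": 255,"dp": [53,0,59.5],"dr": [0,0,0]},
  {"hand": 255,"dp": [53,0,59.5],"dr": [0,0,0]},
])

```text
time_s: 13.0
tcp_pos: [0.5894, 0.0639, 0.0136]
tcp_rot: [[0.659, 0.159, 0.736], [0.106, -0.987, 0.118], [0.745, 0.001, -0.667]]
force: [-0.9, 0.3, 1.0]
finger_gap: 0.0003
finger_force: 0.1
```

```bash
python3 st.py
```

```text
[0.58941225 0.06391065 0.0136207 ] [[ 0.659  0.159  0.736]
 [ 0.106 -0.987  0.118]
 [ 0.745  0.001 -0.667]] [-0.8713083   0.33874569  0.97561234] 0.0003439966813684101 [ -8.1  40.5 129.6 159.4  38.8 -85.4]
shelf frame [0.00013931 0.07361242]
```

play_rows([
  {"hand": 255,"dp": [1.3,0,1.5],"dr": [0,0,0]},
  {"hand": 255,"dp": [2.7,0,3],"dr": [0,0,0]},
  {"hand": 255,"dp": [4,0,4.5],"dr": [0,0,0]},
  {"hand": 255,"dp": [4,0,4.5],"dr": [0,0,0]},
])

```text
time_s: 13.33
tcp_pos: [0.5946, 0.0648, 0.0134]
tcp_rot: [[0.659, 0.159, 0.735], [0.106, -0.987, 0.118], [0.744, 0.0, -0.668]]
force: [-1.6, 0.3, 1.1]
finger_gap: 0.0004
finger_force: 0.6
```

play_rows([
  {"hand": 255,"dp": [0.7,0,0.7],"dr": [0,0,0]},
  {"hand": 255,"dp": [1.3,0,1.5],"dr": [0,0,0]},
  {"hand": 255,"dp": [1.3,0,1.5],"dr": [0,0,0]},
])

```text
time_s: 13.58
tcp_pos: [0.5964, 0.0651, 0.0133]
tcp_rot: [[0.659, 0.159, 0.735], [0.106, -0.987, 0.118], [0.744, 0.0, -0.668]]
force: [-1.6, 0.2, 0.8]
finger_gap: 0.0005
finger_force: 0.8
```

play_rows([
  {"hand": 255,"dp": [0.7,0,0.7],"dr": [0,0,0]},
  {"hand": 255,"dp": [1.3,0,1.5],"dr": [0,0,0]},
  {"hand": 255,"dp": [2,0,2.2],"dr": [0,0,0]},
])

```text
time_s: 13.83
tcp_pos: [0.5975, 0.0654, 0.0129]
tcp_rot: [[0.662, 0.158, 0.733], [0.105, -0.987, 0.117], [0.742, -0.0, -0.67]]
force: [-17.7, -5.0, 12.3]
finger_gap: 0.0004
finger_force: 9.1
```

```bash
python3 st.py
python3 - <<'E'
from station import eyes
from h import *
im=eyes.get_image("wrist");cv2.imwrite("pics/w6.png",im[:,:,::-1])
E
```

```text
[0.59747202 0.06542161 0.01291405] [[ 0.662  0.158  0.733]
 [ 0.105 -0.987  0.117]
 [ 0.742 -0.    -0.67 ]] [-17.70593858  -4.95055117  12.33737026] 0.00035419344078513847 [ -7.7  40.6 128.2 159.3  37.3 -84.7]
shelf frame [0.00833657 0.07383156]
```

View pics/w6.png

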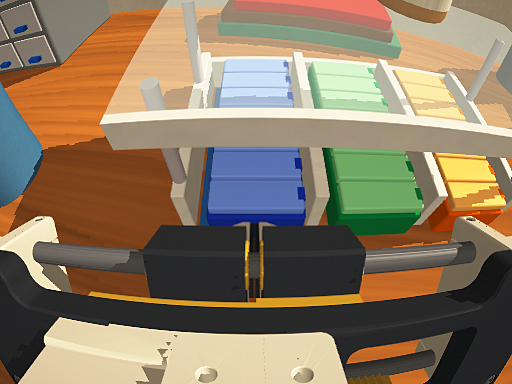

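The force jumped to 18 N at the predicted depth. In the picture the blue box's near end lines up with the green one's, so it is home; I'll back off.

play_rows([
  {"hand": 255,"dp": [-4,0,-4.5],"dr": [0,0,0]},
  {"hand": 255,"dp": [-11,0,-12],"dr": [0,0,0]},
  {"hand": 255,"dp": [-20,0,-22.5],"dr": [0,0,0]},
  {"hand": 255,"dp": [-33,0,-37],"dr": [0,0,0]},
  {"hand": 255,"dp": [-46,0,-52],"dr": [0,0,0]},
  {"hand": 255,"dp": [-56,0,-63],"dr": [0,0,0]},
  {"hand": 255,"dp": [-60,0,-67],"dr": [0,0,0]},
  {"hand": 255,"dp": [-53,0,-73],"dr": [0,0,0]},
  {"hand": 255,"dp": [-46,0,-80],"dr": [0,0,0]},
  {"hand": 255,"dp": [-46,0,-80],"dr": [0,0,0]},
  {"hand": 255,"dp": [-46,0,-80],"dr": [0,0,0]},
  {"hand": 255,"dp": [-46,0,-80],"dr": [0,0,0]},
])

```text
time_s: 14.88
tcp_pos: [0.5107, 0.0512, 0.0326]
tcp_rot: [[0.659, 0.159, 0.735], [0.107, -0.987, 0.118], [0.745, 0.001, -0.667]]
force: [1.5, 0.4, 0.7]
finger_gap: 0.0004
finger_force: 0.0
```

```bash
python3 st.py
python3 - <<'E'
from station import eyes
from h import *
im=eyes.get_image("wrist");cv2.imwrite("pics/w7.png",im[:,:,::-1])
E
```

```text
[0.51065778 0.05121585 0.0325901 ] [[ 0.659  0.159  0.735]
 [ 0.107 -0.987  0.118]
 [ 0.745  0.001 -0.667]] [1.53930479 0.42650784 0.71264135] 0.0004392143410178626 [-13.2  37.4 141.8 157.5  47.4 -89.6]
shelf frame [-0.0796317   0.07351431]
```

View pics/w7.png

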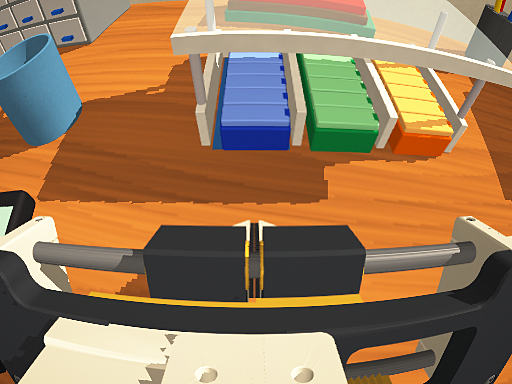

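The picture shows the blue box (near end at about (255,150)) level with the green one (342,150) and straight between its rails. The gripper is clear of everything.

```bash
python3 -c "
from station import finish_job
print(finish_job())"
```

```text
the job is handed in; nothing more can be done
None
```

The blue pill box is in the blue-lined bay, pushed in until it met the back stop and level with the green box, and the job is handed in (no verdict was returned).

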